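# Run the vial carriers home in the loading lane

### The job

Four touching vial carriers stand in a row in the aluminium loading lane: push the row from behind with the fingertips along the lane, as one train, until the first carrier is fully home against the end stop and all four sit closed up in line. Then press the start button on top of the stop block fully down with the fingertips and let it come up again. Do not lift, tip or pull apart the carriers, and leave everything else on the bench where it stands.

Things in the scene. Friction and masses are not known exactly. Their poses are not given: they have to be found in the camera images.
- lane: fixed aluminium channel running roughly from the robot's right to its left (stop at the left), up to 23 degrees askew. Origin: on the bench under mid-channel; x along the lane towards the stop, z up. Floor 6 mm above the bench, x = -165 mm (open rear end) to +165 mm (stop face); 52 mm wide between two walls 6 mm thick, tops 16 mm above the bench
- carrier1: grey plastic vial carrier, loose: block 40 mm long (its x, along the lane), 48 mm wide, 36 mm high, about 0.1 kg, with a vial in its top whose white cap, 23 mm across, reaches 53 mm above the underside. Origin: centre of the underside. First of the row, nearest the stop; home when its origin is at lane x = 145 mm
- carrier2: grey plastic vial carrier, loose: block 40 mm long (its x, along the lane), 48 mm wide, 36 mm high, about 0.1 kg, with a vial in its top whose white cap, 23 mm across, reaches 53 mm above the underside. Origin: centre of the underside. Second of the row, touching the first
- carrier3: grey plastic vial carrier, loose: block 40 mm long (its x, along the lane), 48 mm wide, 36 mm high, about 0.1 kg, with a vial in its top whose white cap, 23 mm across, reaches 53 mm above the underside. Origin: centre of the underside. Third of the row
- carrier4: grey plastic vial carrier, loose: block 40 mm long (its x, along the lane), 48 mm wide, 36 mm high, about 0.1 kg, with a vial in its top whose white cap, 23 mm across, reaches 53 mm above the underside. Origin: centre of the underside. Last, farthest from the stop: push its free rear face, 20 mm behind the origin
- lane_stop (a point): centre of the face that the first carrier comes to rest against, 20 mm above the bench, on the end stop: a fixed grey block at lane x = 165 to 225 mm, 64 mm wide, 40 mm high. The row starts 70 to 130 mm short of it, with at least 30 mm of empty channel floor behind the last carrier; sliding the row takes a few newtons
- start_button (a joint): round white start button on top of the stop block, at lane x = 195 mm: 0 = up, 0.006 m = fully down; spring-loaded, about 5 N to push fully down, comes up by itself. It moves vertically and counts as pressed beyond 0.004
- start_button_top (a point): centre of the top face of that button, 30 mm across; moves down with it
- spare_carrier: a fifth carrier, the same shape as the four, standing on the bench beyond the lane, not in it; a bystander. Origin: centre of its underside
- specimen_pot: amber specimen pot with a white screw cap, 58 mm across, 56 mm high, on the robot's side of the lane; a bystander. Origin: centre of its underside
- tape_roll: roll of paper tape lying flat, 64 mm across, 19 mm high, beyond the lane; a bystander. Origin: centre of its underside
- timer: flat white bench timer, 62 x 62 x 18 mm, on the robot's side of the lane; a bystander. Origin: centre of its underside
- stapler: black stapler, 135 mm long, 44 mm high, off to the right of the lane; a bystander. Origin: centre of its underside
- pen_cup: black cup with pens, 76 mm across, 150 mm high with its pens, off to the left; a bystander. Origin: centre of its underside

How it is judged:
By the outcome, as a careful person would: the job done as asked, in the order asked, and still so for the second after the job is handed in, with the robot touching nothing.
It also fails if it takes over 48 s, if anything falls off the work surface, if the arm or the gripper's body presses on something with over 40 N, if the wrist force passes 120 N, or if a joint passes its speed limit or range.

### The arm

A 7-joint arm with a two-finger parallel gripper is mounted at the origin on the work surface. World frame = base frame: x ahead of the robot, y to its left, z up, the work surface at z = 0. Lengths are in mm, angles in rad, forces in N, time in s.
With the tool pointing down it reaches from about 400 to 850 mm from the base axis. Payload 4.5 kg.
Tool frame: the origin (TCP) lies at the very end of the fingers, on their centre line; the grasp point (between the pads) lies 19 mm behind it; z points along the fingers, y is the line along which they close (so a half turn about z gives the same grasp; the last joint's range is limited). The gripper opens to 85 mm and grips with 20 to 120 N. Pads are 22 mm wide; open, the fingers measure 114 mm over their backs; the gripper's body (76 mm by 85 mm) begins 54 mm behind the grasp point. The pads swing forward as they close: fully open they stand 13 mm farther back than shut.
Start: joints at [-1.242, 0.689, -0.195, 1.565, 0.157, 0.902, -0.215], TCP at [181.573, 598.068, 231.317] pointing down, gripper open.
Joint ranges: [-3.01, 3.01], [-0.46, 2.08], [-1.47, 1.51], [0.13, 2.56], [-1, 4.14], [0.04, 2.09], [-2.66, 2.66]. Speed limits (rad/s): [2.57, 2.57, 3.14, 3.14, 3.14, 3.14, 3.14].

### API

Orientations are given as a unit quaternion [x, y, z, w].
In Python, from bench import r, camera, ticket, boxes_of gives the robot as it stands.
- The arm moves only by the tool arm_command, never from a script. Its argument "series" is one flat list of numbers, 4 for each row, row after row: the shift along the world's x, y, z in cm, then the turn about the world's z in rad. A call has 1 to 12 rows; each row is the pose to reach, as a shift and turn from the pose commanded when the call began; what a row does not reach only later rows make up. A row lasts 1/8 s, in which the tool goes at most 62.5 mm and 10.7 degrees, less where a joint would pass 70% of its speed; a pose out of reach is approached as far as the arm can. A call with a gripper value outside its range is refused whole. "hand" is the opening, from 0 (shut) to 1 (fully open), set as the call begins (left out, the last holds). The fingers move at their own pace and stop on an object; "squeeze" is the grip in N (left out, the last holds). Time passes only in rows, so rows that repeat a pose let the fingers close. It gives the time, the measured TCP pose, the force, the opening and the grip force at its end, in the units of the state.
- r.get_obs(): the state, without advancing time (a new reading comes with each control period).
- camera(name): name is "scene" or "top"; returns a dict with "color" (480x640x3 uint8, blue, green, red), "mtx" (3x3 intrinsics, pixels), "world_to_cam" (4x4, takes a point from world to camera coordinates). Camera axes: x right, y up, looking along -z (the intrinsics and any distortion apply to the point x, -y, -z); pixel columns grow to the right and rows downward; lengths in mm; the calibration is good to about 2 mm. A picture is of the moment at which its call begins. There is no depth.
- ticket.sign_off(): hands the job in; it is judged then, once.
Trained networks look in the newest picture that a camera, given by its name, has taken for a name from the list of things; names that differ only in an ending like _2 or _b are one class to them, and where a whole thing is asked for, a point or a joint stands for the part that bears it (a point fixed in the world has none). Each returns a list of dicts, best first, with "conf" (0 to 1); they miss things now and then, are a little off and sometimes report something else, mostly with a low value. They report only what shows in the picture. A call takes as long as a camera call.
- boxes_of(target, camera): "at" ([x, y, z] in mm, in world coordinates, good to about 4 mm: the middle of the surface that is visible of it).
The state is a dict: "clock": time; "q": joint angles; "qvel": joint speeds; "tau": joint torques, N m; "position": TCP position; "eef_rot": TCP orientation; "contact_force": force on the tool from outside, world axes, zero at the start; "torque": the same for the moment, N m; "grip_width": opening from 0.0 (shut) to 1.0 (fully open); "grasp_force": force on a finger pad.
Only numpy, scipy, OpenCV 4.12 (cv2) and the standard library are available. Lean on these libraries where they do the work, as an engineer would, in place of code of your own. Each camera call takes 0.05 s, during which the arm holds its last target. There are 200 camera calls.

## Working session

There is one attempt and no reset: what is moved stays moved. The work goes in short steps, Python scripts to look and compute and a tool call to move; the robot and the scene stay as the last step left them, time stands still between calls to the robot, and variables do not carry over. Pictures are saved under pics/ and viewed, at most 10 in all, crops included, and the job is handed in when it is done.

Besides the shell and the picture viewer there is one more tool, called after "Call:" as name(argument=value, ...) on one line, values as JSON. arm_command: Moves the arm, as the interface text tells. Its arguments: {"type":"object","properties":{"series":{"type":"array"},"hand":{"type":"number"},"squeeze":{"type":"number"}},"required":["series"]}

```bash
mkdir -p pics; python3 - <<'E'
from bench import r,camera,boxes_of
import cv2
o=r.get_obs(); print(o['clock'],o['position'],o['eef_rot'],o['grip_width'],o['contact_force'])
for n in("scene","top"):
    c=camera(n); cv2.imwrite(f"pics/{n}0.png",c["color"]); print(n,c["mtx"].tolist(),c["world_to_cam"].round(4).tolist())
    for t in("carrier1","start_button","lane","spare_carrier","lane_stop","start_button_top"):
        try: print(t,[(round(b["conf"],2),[round(float(v)) for v in b["at"]]) for b in boxes_of(t,n)][:6])
        except Exception as e: print(t,e)
E
```

```text
0.0 [181.44674267 597.3770513  230.45615689] [ 1.46839845e-01  9.89159817e-01 -9.54580152e-04 -6.54292755e-05] 0.9996958198319977 [ 0.5197166   0.27920167 -0.58393043]
scene [[453.64509117042377, 0.0, 314.5993891460437], [0.0, 453.64509117042377, 238.50208265073792], [0.0, 0.0, 1.0]] [[0.8423, 0.539, -0.0003, -476.0903], [-0.2805, 0.4389, 0.8537, 74.6481], [0.4603, -0.7189, 0.5208, -1293.4054], [0.0, 0.0, 0.0, 1.0]]
carrier1 [(0.87, [574, -23, 48]), (0.87, [577, -100, 36]), (0.84, [566, -145, 39]), (0.74, [576, -58, 45]), (0.22, [466, -167, 15])]
start_button [(0.66, [576, 118, 64])]
lane []
spare_carrier [(0.6, [664, -196, 32]), (0.44, [668, -22, 17])]
lane_stop [(0.58, [578, -56, 10]), (0.47, [665, -197, 36])]
start_button_top [(0.6, [572, -99, 41]), (0.56, [579, 118, 57])]
top [[581.8974530809018, 0.0, 320.03701137169276], [0.0, 581.8974530809018, 240.5136802549295], [0.0, 0.0, 1.0]] [[-0.0211, -0.9997, -0.0147, 56.1413], [0.9861, -0.0233, 0.1646, -558.8408], [-0.1649, -0.011, 0.9863, -1188.1993], [0.0, 0.0, 0.0, 1.0]]
carrier1 [(0.7, [559, -51, 44]), (0.69, [560, -14, 42])]
start_button [(0.65, [571, 123, 63])]
lane [(0.65, [560, 34, 6])]
spare_carrier [(0.56, [654, -184, 34]), (0.24, [581, 124, 61])]
lane_stop [(0.75, [565, 29, 7])]
start_button_top [(0.69, [563, 32, 10]), (0.65, [578, 127, 63])]
```

View pics/top0.png

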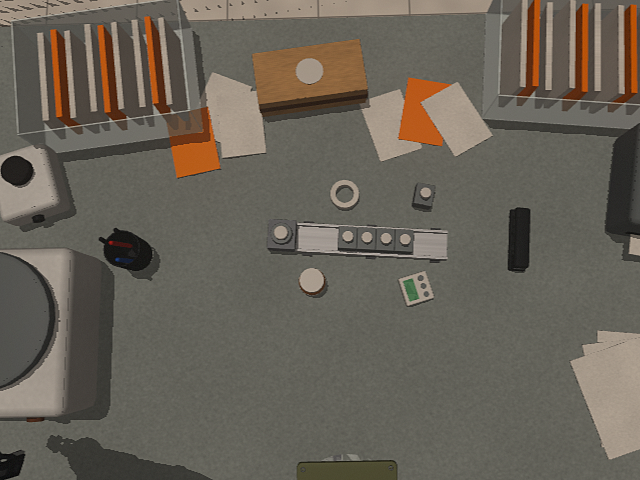

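View pics/scene0.png

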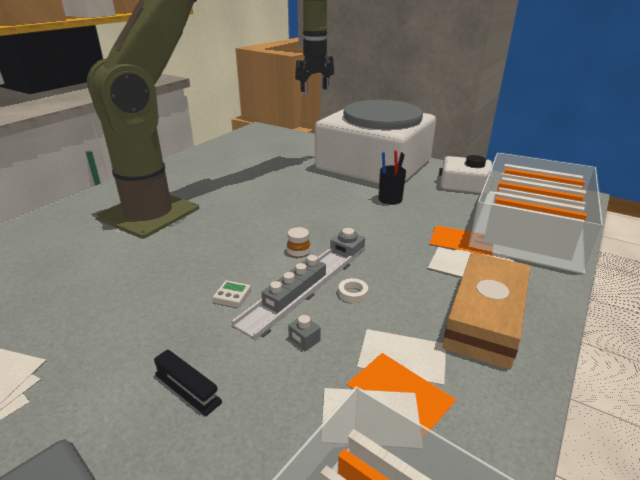

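The top view shows the button at about (281,232), the four caps from (348,236) to (405,240), and the open rear end of the lane at about (447,245). The pot and timer lie below the lane; the tape and spare carrier lie above it. The scene view agrees, with the button at (348,235). I'll measure finer on an enlarged crop.

```bash
python3 - <<'E'
import cv2
a=cv2.imread("pics/top0.png")[205:275,255:455]; cv2.imwrite("pics/tc.png",cv2.resize(a,None,fx=4,fy=4,interpolation=cv2.INTER_CUBIC))
a=cv2.imread("pics/scene0.png")[220:340,225:375]; cv2.imwrite("pics/sc.png",cv2.resize(a,None,fx=5,fy=5,interpolation=cv2.INTER_CUBIC))
E
```

```text
(no output)
```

View pics/tc.png

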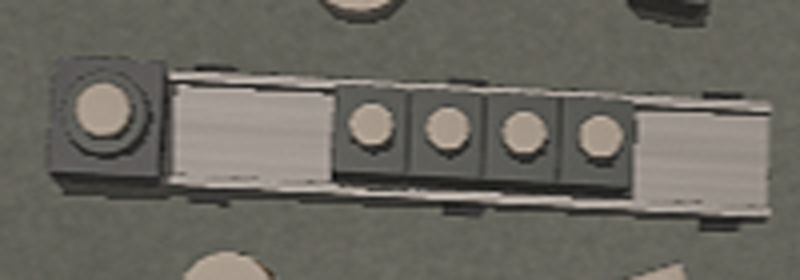

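View pics/sc.png

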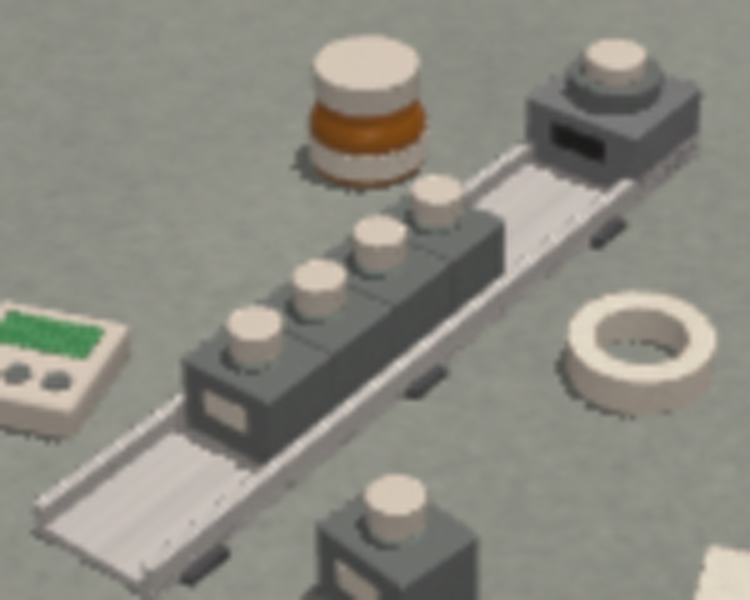

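The enlarged crops show the caps at (371,124), (447,128), (524,132) and (600,136) in the top crop, and the button at (102,109). The wall tops run from (170,73) to (770,104) and from (170,183) to (770,215). In the scene crop the button top is at about (616,54).

```bash
cat > h.py <<'E'
import numpy as np
from bench import r,camera,boxes_of
def ray(c,u,v):
    M=c["world_to_cam"];R=M[:3,:3];k=c["mtx"]
    d=np.array([(u-k[0,2])/k[0,0],-(v-k[1,2])/k[1,1],-1.]); return -R.T@M[:3,3],R.T@d
def atz(c,u,v,z):
    o,d=ray(c,u,v); return o+d*(z-o[2])/d[2]
def tri(a,b):
    (o,d),(p,e)=a,b; s=np.linalg.lstsq(np.c_[d,-e],p-o,rcond=None)[0]
    A,B=o+s[0]*d,p+s[1]*e; return (A+B)/2,np.linalg.norm(A-B)
E
python3 - <<'E'
from h import *
np.set_printoptions(precision=1,suppress=True)
t=camera("top");s=camera("scene")
T=lambda u,v:((u+.5)/4-.5+255,(v+.5)/4-.5+205)
S=lambda u,v:((u+.5)/5-.5+225,(v+.5)/5-.5+220)
caps=[atz(t,*T(*p),59) for p in((371,124),(447,128),(524,132),(600,136))]
print(np.array(caps)); 
sc=[(437,185),(380,227),(320,271),(254,320)]
for p,q in zip(((371,124),(447,128),(524,132),(600,136)),sc): print("tri cap",*tri(ray(t,*T(*p)),ray(s,*S(*q))), atz(s,*S(*q),59))
print("btn",*tri(ray(t,*T(102,109)),ray(s,*S(616,54))))
w=[atz(t,*T(*p),16) for p in((170,73),(770,104),(170,183),(770,215))];print(np.array(w))
ax=(w[0]-w[1])+(w[2]-w[3]);print("yaw from +y",np.degrees(np.arctan2(-ax[0],ax[1])),"rear",(w[1]+w[3])/2,"stop",(w[0]+w[2])/2)
c=caps[0]-caps[3];print("caps yaw",np.degrees(np.arctan2(-c[0],c[1])),np.linalg.norm(c))
print("stop top edges z40",atz(t,*T(162,62),40),atz(t,*T(165,175),40))
for n in("specimen_pot","timer","tape_roll","pen_cup","stapler"):
  print(n,[(b["conf"],np.array(b["at"])) for b in boxes_of(n,"top")[:1]])
E
```

```text
[[ 567.   -14.2   59. ]
 [ 563.9  -54.    59. ]
 [ 560.8  -94.3   59. ]
 [ 557.7 -134.    59. ]]
tri cap [567.1 -14.   59.7] 0.6145076369172326 [566.7 -12.9  59. ]
tri cap [564.  -53.8  59.5] 0.563725152992462 [563.8 -53.   59. ]
tri cap [561.1 -93.9  59.7] 0.9628089878372498 [560.8 -92.7  59. ]
tri cap [ 557.7 -134.    58.8] 0.07505453310491972 [ 557.9 -134.3   59. ]
btn [578.2 127.2  59.9] 0.1539432111050399
[[ 605.4   93.3   16. ]
 [ 580.4 -232.8   16. ]
 [ 544.6   94.2   16. ]
 [ 519.6 -229.4   16. ]]
yaw from +y -4.40313531635178 rear [ 550.  -231.1   16. ] stop [575.   93.7  16. ]
caps yaw -4.406137476651918 120.1456950624738
stop top edges z40 [606.7  96.3  40. ] [545.3  95.5  40. ]
specimen_pot [(0.86, array([473.2,  64.5,  54.5]))]
timer [(0.82, array([ 453.2, -157.4,   21.7]))]
tape_roll [(0.93, array([663.7, -10. ,  13.4]))]
pen_cup [(0.9, array([546.1, 448.2,  68.9]))]
stapler [(0.97, array([ 553. , -376.6,   42. ]))]
```

Lane yaw is -4.4°, axis d=(0.077,0.997), and the origin is about (563,-67). Carrier1 is at x≈53, so there are 92 mm to push. I'll shut the fingers, turn by -1.353 rad so both fingertips lie across the lane, and travel high via (520,250).

Call:
arm_command(series=[33.8,-34.8,-2,-0.7,33.8,-34.8,-2,-0.7,33.8,-34.8,-2,-0.7,33.8,-34.8,-2,-0.7,33.8,-34.8,-2,-0.7,33.8,-34.8,-2,-0.7,33.8,-34.8,-2,-0.7,33.8,-34.8,-2,-0.7,33.8,-34.8,-2,-0.7,33.8,-34.8,-2,-0.7], hand=0, squeeze=60)

```text
clock: 2.3
position: [519.0, 250.9, 211.3]
eef_rot: [0.477, 0.879, 0.0, -0.001]
contact_force: [0.4, 0.8, -0.5]
grip_width: -0.001
grasp_force: 0.0
```

Call:
arm_command(series=[3.4,-43.5,-5,-0.653,3.4,-43.5,-5,-0.653,3.4,-43.5,-5,-0.653,3.4,-43.5,-5,-0.653,3.4,-43.5,-5,-0.653,3.4,-43.5,-5,-0.653,3.4,-43.5,-5,-0.653,3.4,-43.5,-5,-0.653,3.4,-43.5,-9,-0.653,3.4,-43.5,-9,-0.653,3.4,-43.5,-9,-0.653])

```text
clock: 3.68
position: [554.4, -183.1, 122.2]
eef_rot: [0.733, 0.68, 0.001, 0.0]
contact_force: [0.9, 0.2, 0.9]
grip_width: 0.003
grasp_force: 0.0
```

```bash
python3 - <<'E'
from h import *
import cv2
from scipy.spatial.transform import Rotation as R
o=r.get_obs();print(o["position"],R.from_quat(o["eef_rot"]).as_matrix().round(3).tolist(),o["contact_force"],o["clock"])
t=camera("top");s=camera("scene")
a=cv2.resize(t["color"][195:285,255:455],None,fx=3,fy=3,interpolation=2);b=cv2.resize(s["color"][180:340,200:400],None,fx=3,fy=3,interpolation=2)
import numpy as np
cv2.imwrite("pics/m1.png",cv2.resize(np.vstack([a,b]),None,fx=.79,fy=.79))
E
```

```text
[ 554.39143824 -183.13676378  122.20057693] [[0.074, 0.997, 0.001], [0.997, -0.074, 0.001], [0.001, 0.001, -1.0]] [0.89740936 0.15777305 0.93979068] 3.675
```

View pics/m1.png

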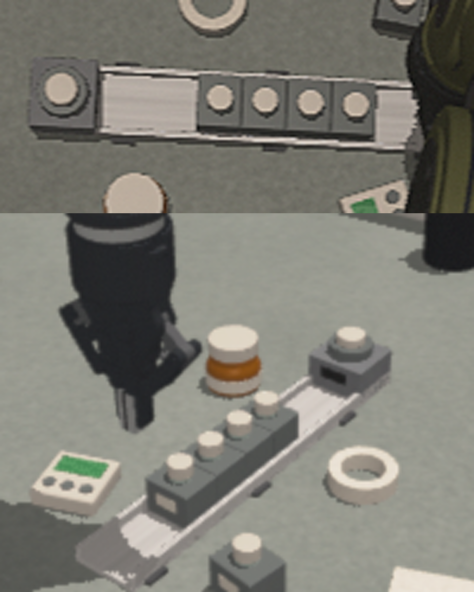

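The tool is shut, lies across the lane, and sits above the empty floor behind carrier4. Going down to z≈16.

Call:
arm_command(series=[0,0,-5,0,0,0,-8,0,0,0,-9.5,0,0,0,-10.5,0,0,0,-10.5,0,0,0,-10.5,0])

```text
clock: 4.53
position: [554.4, -185.2, 17.3]
eef_rot: [0.734, 0.679, 0.0, 0.001]
contact_force: [0.3, -0.1, 0.4]
grip_width: -0.0
grasp_force: 0.0
```

Call:
arm_command(series=[0.08,1,0,0,0.11,1.4,0,0,0.13,1.7,0,0,0.15,2.0,0,0,0.18,2.3,0,0,0.21,2.8,0,0,0.26,3.4,0,0,0.31,4.1,0,0,0.37,4.8,0,0,0.42,5.5,0,0,0.48,6.2,0,0,0.53,6.9,0,0])

```text
clock: 6.02
position: [558.9, -115.5, 16.4]
eef_rot: [0.734, 0.679, 0.0, 0.0]
contact_force: [0.2, -2.5, 1.9]
grip_width: -0.002
grasp_force: 1.4
```

```bash
python3 - <<'E'
from h import *
import cv2
o=r.get_obs();print(o["position"],o["contact_force"],o["clock"])
t=camera("top");s=camera("scene")
a=cv2.resize(t["color"][195:285,255:455],None,fx=3,fy=3,interpolation=2);b=cv2.resize(s["color"][180:340,200:400],None,fx=3,fy=3,interpolation=2)
cv2.imwrite("pics/m2.png",cv2.resize(np.vstack([a,b]),None,fx=.79,fy=.79))
E
```

```text
[ 558.93083487 -115.52075427   16.37813602] [ 0.15141879 -2.46361272  1.89882801] 6.025
```

View pics/m2.png

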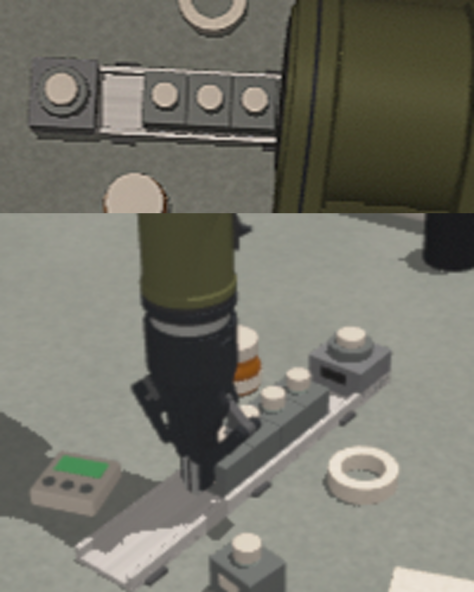

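The row has moved as one train, straight and closed up, with about 42 mm left. The push force is about 2.5 N. I'll continue and slow near the stop.

Call:
arm_command(series=[0.05,0.7,0,0,0.11,1.4,0,0,0.16,2.1,0,0,0.21,2.7,0,0,0.25,3.2,0,0,0.27,3.5,0,0,0.28,3.7,0,0,0.29,3.8,0,0,0.29,3.8,0,0])

```text
clock: 7.25
position: [561.7, -77.8, 16.3]
eef_rot: [0.734, 0.679, 0.0, -0.0]
contact_force: [-1.3, -0.8, -1.0]
grip_width: -0.003
grasp_force: 0.4
```

Call:
arm_command(series=[0.01,0.1,0,0,0.02,0.2,0,0,0.02,0.3,0,0])

```text
clock: 7.62
position: [562.0, -75.0, 16.3]
eef_rot: [0.734, 0.679, 0.0, 0.0]
contact_force: [-0.4, -1.5, -0.5]
grip_width: 0.003
grasp_force: 0.8
```

Call:
arm_command(series=[0.01,0.1,0,0,0.02,0.2,0,0])

```text
clock: 7.88
position: [562.1, -73.3, 16.3]
eef_rot: [0.734, 0.679, -0.0, 0.0]
contact_force: [-1.1, -3.2, -1.3]
grip_width: 0.004
grasp_force: 1.7
```

Call:
arm_command(series=[0.01,0.1,0,0,0.02,0.2,0,0])

```text
clock: 8.12
position: [562.0, -73.2, 16.4]
eef_rot: [0.734, 0.679, -0.001, 0.001]
contact_force: [-1.5, -6.8, -0.6]
grip_width: 0.001
grasp_force: 3.7
```

Call:
arm_command(series=[0.01,0.1,0,0,0.01,0.1,0,0])

```text
clock: 8.38
position: [562.0, -73.2, 16.4]
eef_rot: [0.735, 0.678, -0.001, 0.001]
contact_force: [-0.8, -8.4, -0.8]
grip_width: -0.001
grasp_force: 3.9
```

The tip has stalled exactly at lane x≈-6 with the force rising, so the row is home. One firmer nudge to close it up, then I'll back off straight along the lane.

Call:
arm_command(series=[0.02,0.2,0,0,0.03,0.4,0,0,0.03,0.4,0,0])

```text
clock: 8.75
position: [561.9, -73.2, 16.5]
eef_rot: [0.736, 0.677, -0.003, 0.003]
contact_force: [-1.5, -14.2, -1.1]
grip_width: -0.002
grasp_force: 7.2
```

Call:
arm_command(series=[-0.04,-0.6,0,0,-0.1,-1.4,0,0,-0.3,-4,0,0,-0.3,-4,0,0,-0.3,-4,6,0,-0.3,-4,11,0,-0.3,-4,14,0,-0.3,-4,14,0])

```text
clock: 9.75
position: [561.8, -104.3, 158.7]
eef_rot: [0.733, 0.68, 0.002, 0.002]
contact_force: [-1.1, 0.8, -0.6]
grip_width: 0.004
grasp_force: 0.0
```

Call:
arm_command(series=[2,36,0,0,2,36,0,0,2,36,0,0,2,36,0,0,2,36,0,0,2,36,0,0,2,36,0,0,2,36,0,0])

```text
clock: 10.75
position: [578.6, 253.8, 154.9]
eef_rot: [0.734, 0.68, -0.001, -0.0]
contact_force: [0.8, -0.2, 0.1]
grip_width: 0.001
grasp_force: 0.0
```

```bash
python3 - <<'E'
from h import *
import cv2
o=r.get_obs();print(o["position"],o["contact_force"],o["clock"])
t=camera("top")
cv2.imwrite("pics/m3.png",cv2.resize(t["color"][205:275,255:455],None,fx=4,fy=4,interpolation=2))
E
```

```text
[578.61634725 253.77478243 154.93081863] [ 0.80779352 -0.19445988  0.1187395 ] 10.75
```

View pics/m3.png

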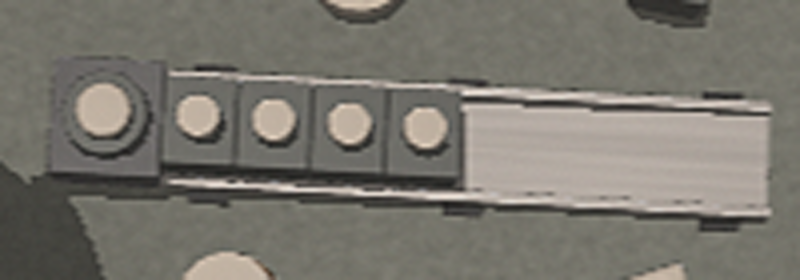

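All four carriers are closed up against the stop: the caps at (198,116) to (426,128) are 76 px = 40 mm apart, and the gap to the stop face is gone. Now over the button at (578,127), top z≈60.

Call:
arm_command(series=[0,-6,0,0,0,-12.7,0,0,0,-12.7,0,0,0,-12.7,0,0,0,-12.7,-5,0,0,-12.7,-7.5,0,0,-12.7,-8.5,0,0,-12.7,-8.5,0,0,-12.7,-8.5,0])

```text
clock: 11.92
position: [580.6, 127.6, 72.4]
eef_rot: [0.734, 0.68, 0.001, 0.0]
contact_force: [0.4, 0.4, -0.2]
grip_width: 0.003
grasp_force: 0.0
```

Call:
arm_command(series=[0,0,-0.3,0,0,0,-0.6,0,0,0,-0.9,0,0,0,-0.9,0])

```text
clock: 12.42
position: [579.8, 127.0, 62.3]
eef_rot: [0.734, 0.679, 0.0, 0.0]
contact_force: [1.0, -0.8, 0.3]
grip_width: 0.001
grasp_force: 0.1
```

Call:
arm_command(series=[0,0,-0.2,0,0,0,-0.4,0,0,0,-0.4,0])

```text
clock: 12.8
position: [579.8, 127.1, 58.4]
eef_rot: [0.734, 0.679, 0.0, 0.0]
contact_force: [-1.0, 0.2, 3.4]
grip_width: 0.003
grasp_force: 1.7
```

Call:
arm_command(series=[0,0,-0.2,0,0,0,-0.3,0,0,0,-0.3,0])

```text
clock: 13.18
position: [579.9, 127.1, 56.1]
eef_rot: [0.734, 0.679, 0.0, 0.0]
contact_force: [-1.4, -0.3, 9.6]
grip_width: 0.004
grasp_force: 4.8
```

Call:
arm_command(series=[0,0,-0.2,0,0,0,-0.3,0,0,0,-0.3,0])

```text
clock: 13.55
position: [580.0, 127.1, 55.6]
eef_rot: [0.734, 0.679, 0.001, 0.0]
contact_force: [-7.0, -0.6, 31.0]
grip_width: -0.001
grasp_force: 15.2
```

The button is hard on its bottom stop: 31 N with only 0.5 mm of further travel. Lifting off and moving clear.

Call:
arm_command(series=[0,0,0.5,0,0,0,1.5,0,0,0,5,0,0,0,10,0,0,0,12,0,0,6,12,0,0,12,12,0,0,12,12,0,0,12,12,0])

```text
clock: 14.68
position: [579.5, 246.4, 171.9]
eef_rot: [0.734, 0.68, -0.001, 0.0]
contact_force: [0.8, -0.4, 0.0]
grip_width: -0.001
grasp_force: 0.0
```

```bash
python3 - <<'E'
from h import *
import cv2
o=r.get_obs();print(o["position"],o["contact_force"],o["clock"])
t=camera("top");s=camera("scene")
a=cv2.resize(t["color"][170:310,255:455],None,fx=2,fy=2,interpolation=2);b=cv2.resize(s["color"][200:350,200:400],None,fx=2,fy=2,interpolation=2)
cv2.imwrite("pics/m4.png",np.vstack([a,b]))
E
```

```text
[579.48218551 246.40475824 171.86072519] [ 0.77533681 -0.38333726  0.010792  ] 14.675
```

View pics/m4.png

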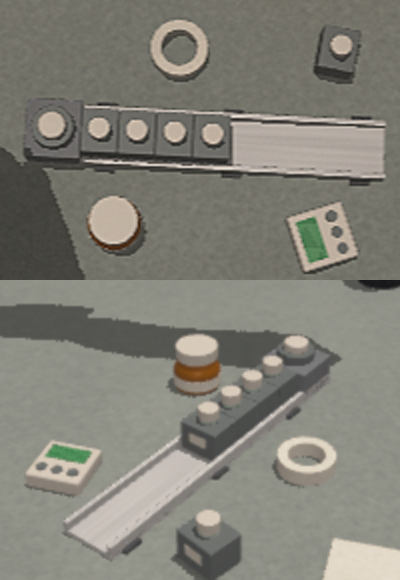

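The train is closed up at the stop, the button at (50,125) is up again, and the bystanders near the lane stand where they were. The arm is clear, so I'm handing in.

```bash
python3 -c "from bench import ticket; print(ticket.sign_off())"
```

```text
the job is handed in; nothing more can be done
None
```

I handed the job in at about 15 s: all four carriers sit closed up against the end stop, and the start button was then pressed to its bottom stop and came up again. The tape roll, pot, timer and spare carrier look unmoved in the last picture, which did not show the pen cup or stapler; the arm stayed well clear of both.

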